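Pin the reel on the winder and try its brake

ROBOT

A 7-joint arm with a two-finger parallel gripper is mounted at the origin on the work surface. World frame = base frame: x ahead of the robot, y to its left, z up, the work surface at z = 0. Lengths are in mm, angles in rad, forces in N, time in s.
With the tool pointing down it reaches from about 400 to 875 mm from the base axis. Payload 19.3 kg.
Tool frame: the origin (TCP) lies at the very end of the fingers, on their centre line; the grasp point (between the pads) lies 19 mm behind it (grip_point_offset is the z of the grasp point in the tool frame, in mm); z points along the fingers, x is the direction in which the jaws open and shut, and the axes are right-handed (so a half turn about z gives the same grasp; the last joint's range is limited). The gripper opens to 85 mm and grips with 20 to 120 N. Pads are 22 mm wide; open, the fingers measure 114 mm over their backs; the gripper's body (76 mm by 85 mm) begins 54 mm behind the grasp point. The pads swing forward as they close: fully open they stand 13 mm farther back than shut.
Start: joints at [-1.39, 0.521, -0.036, 1.599, 0.021, 1.021, -0.113], TCP at [155.131, 605.432, 195.891] pointing down, gripper open.
Joint ranges: [-2.91, 2.91], [-0.3, 2.13], [-1.5, 1.42], [0.17, 2.43], [-1.26, 4.41], [0.16, 1.93], [-2.52, 2.52]. Speed limits (rad/s): [1.89, 1.89, 2.39, 2.39, 3.01, 3.01, 3.01].

INTERFACE

Orientations are given as a 3x3 rotation matrix whose columns are the frame's x, y, z axes.
In Python, from workcell import movep, movel, goto_joints, open_gripper, clamp, wait, inverse_kinematics, read_state, camera, PlanningError, finish_job, grip_point_offset gives the robot as it stands. Calls block until the motion is done:
- movep(position, orientation): joint-space move of the TCP to a pose.
- movel(position, frame=None, max_speed=150, guard=None): straight line of the TCP; frame=None keeps the orientation; max_speed is the mean speed in mm/s. With guard (N) it stops when the force on the tool has changed by that much, and returns True; else False.
- goto_joints(angles): joint-space move.
- open_gripper() and clamp(): open the fingers fully, or close them until they stop; the grip force is fixed at half the most.
- wait(seconds).
- inverse_kinematics(position, orientation): joint angles nearest the present ones, or None.
- read_state(): the state.
- camera(name): name is "side" or "top"; returns a dict with "image" (384x512x3 uint8, blue, green, red), "range_z" (384x512 float32, mm along the optical axis (not along the pixel's ray), 0 where there is no reading), "fx", "fy", "cx", "cy" (pixels), "dist_coeffs" ([k1, k2, p1, p2, k3] as OpenCV has them; the pictures are not rectified), "cam_to_world" (4x4, takes a point from camera to world coordinates). Camera axes: x right, y up, looking along -z (the intrinsics and any distortion apply to the point x, -y, -z); pixel columns grow to the right and rows downward; lengths in mm; the calibration is good to about 2 mm. A picture is of the moment at which its call begins.
A pose or a line that the arm cannot do raises PlanningError and nothing moves.
- finish_job(): hands the job in, once; it reports no verdict.
The state is a dict: "time": time; "qpos": joint angles; "qvel": joint speeds; "joint_efforts": joint torques, N m; "eef_pos": TCP position; "tool_rot": TCP orientation; "ft_force": force on the tool from outside, world axes, zero at the start; "torque": the same for the moment, N m; "finger_gap": finger opening in mm.
Only numpy, scipy, OpenCV 4.12 (cv2) and the standard library are available. Lean on these libraries where they do the work, as an engineer would, in place of code of your own. Each camera call takes 0.05 s, during which the arm holds its last target. There are 200 camera calls.

TASK

Make the empty reel on the bench winder safe and then try its brake: push the linchpin fully home through the shaft, then flip its ring over the end of the shaft so that it hangs down round it, and only then twist the winged brake-release knob clockwise all the way to its stop, hold it there for about half a second and let go so that it springs back. Leave the round speed dial and everything else on the bench as it is.

Things in the scene. Friction and masses are not known exactly. Their poses are not given: they have to be found in the camera images.
- winder: Bench winder, bolted down: dark base plate 290 x 110 x 12 mm, grey post, bare steel shaft (28 mm diameter, axis 110 mm above the table) carrying an empty reel 150 mm in diameter. Origin on the table straight below the linchpin; z up. The shaft's free end points along -x of this frame, 18 mm from the linchpin's axis; along +x the reel's near face is 95 mm from it.
- shaft_end (a point): Centre of the shaft's free end face. From 12 mm behind the linchpin up to the reel the shaft wears a sleeve 36 mm in diameter; a 52 mm washer stands 4 mm out from the reel.
- linchpin (a joint): How far the linchpin is pushed down its vertical hole in the shaft: 0 = 32 mm proud, 0.032 m = fully home (stop), its head resting on the shaft. It starts partly in, at 0 to 0.010. It slides with about 4 N of friction, stays where it is left and cannot leave the hole.
- pin_top (a point): Centre of the flat top of the linchpin's head, a steel cylinder 20 mm in diameter and 20 mm tall on a 9 mm pin. When home, this point is 144 mm above the table.
- pin_ring (a joint): Swing of the linchpin's ring about the winder's y axis. 0 = on its stop, leaning 60 degrees back from upright towards the reel; it grows as the ring swings up and over the shaft's free end; 1.047 = upright, 4.19 rad = hanging straight down round the shaft (stop). It swings easily: short of upright it falls back; some 0.3 rad past upright it falls over by its own weight and hangs round the shaft.
- ring_end (a point): The point of the ring's wire farthest from its hinge, 50 mm from it. The ring is round, of steel wire 5 mm thick, 50 mm across between wire centres; its hinge runs through the head of the linchpin, 12 mm below the top.
- brake_knob (a joint): Turn of the winged brake-release knob on one of two alike fixed grey boxes. 0 = at rest, it grows clockwise seen from above, stop at 1.2 rad. Its spring returns it to 0 when let go; torque 0.03 N m at rest to 0.10 N m at the stop. Turning it draws a small rubber brake shoe off the side of the reel.
- knob_grip (a point): On the vertical axis of the brake knob, 80 mm above the table. The wing is a black bar 44 mm long along this frame's x, 13 mm wide along its y, 28 mm tall (64 to 92 mm above the table) on a round skirt 42 mm in diameter. The frame turns with the knob. Fingers must be more than 50 mm apart for the wing to turn back freely between them.
- brake_box: The fixed grey box under the brake knob, 110 x 110 x 58 mm, origin at the centre of its underside; it may stand on either side of the other box.
- dial_box: The other fixed grey box, alike, with the round speed dial (46 mm in diameter, 20 mm tall), origin at the centre of its underside.
- dial_mark (a point): White mark on the top of the speed dial, 20 mm from its axis, 78 mm above the table. The dial must not be turned.
- adaptor: Bystander: a steel hexagon hose adaptor, 50 mm tall. Leave it alone.
- ferrule: Bystander: a plain steel ferrule tube, 34 mm across and 36 mm tall. Leave it alone.
- spanner: Bystander: a 190 mm spanner lying flat. Leave it alone.
- jar: Bystander: a jar, 64 mm across and 85 mm tall. Leave it alone.
- carton: Bystander: a carton 90 x 65 x 50 mm. Leave it alone.
- driver: Bystander: a 200 mm screwdriver lying flat. Leave it alone.
- mug: Bystander: a white mug, 80 mm across and 90 mm tall. Leave it alone.
Things that resemble listed ones, but are neither listed nor needed, are in the scene too. What is shaped like the brake_box but purple or yellow is not meant.

How it is judged:
By the outcome, as a careful person would: the job done as asked, in the order asked, and still so for the second after the job is handed in, with the robot touching nothing.
It also fails if it takes over 61 s, if anything falls off the work surface, if the arm or the gripper's body presses on something with over 40 N, if the wrist force passes 120 N, or if a joint passes its speed limit or range.

## Working session

There is one attempt and no reset: what is moved stays moved. The work goes in short steps, each a Python script; the robot and the scene stay as the last script left them, time stands still between calls to the robot, and variables do not carry over. Pictures are saved under pics/ and viewed, about 8 in all and at most 12, crops included, and the job is handed in when it is done.

```bash
ls; mkdir -p pics
cat > h.py <<'E'
import numpy as np, cv2
from workcell import *
def cam(n):
    c=camera(n); c["K"]=np.array([[c["fx"],0,c["cx"]],[0,c["fy"],c["cy"]],[0,0,1.]]); c["D"]=np.array(c["dist_coeffs"],float); c["T"]=np.array(c["cam_to_world"]); return c
def ray(c,u,v):
    p=cv2.undistortPoints(np.array([[[u,v]]],float),c["K"],c["D"])[0,0]
    return c["T"][:3,3], c["T"][:3,:3]@np.array([p[0],-p[1],-1])
def onz(c,u,v,z):
    o,d=ray(c,u,v); return o+d*(z-o[2])/d[2]
def cloud(c):
    H,W=c["range_z"].shape
    uv=np.stack(np.meshgrid(np.arange(W),np.arange(H)),-1).reshape(-1,1,2).astype(float)
    p=cv2.undistortPoints(uv,c["K"],c["D"])[:,0]
    z=c["range_z"].reshape(-1,1)
    P=np.c_[p[:,:1],-p[:,1:],-np.ones(len(p))]*z@c["T"][:3,:3].T+c["T"][:3,3]
    P[z[:,0]==0]=np.nan
    return P.reshape(H,W,3)
def proj(c,P):
    q=(np.array(P)-c["T"][:3,3])@c["T"][:3,:3]
    return cv2.projectPoints(q*[1,-1,-1],np.zeros(3),np.zeros(3),c["K"],c["D"])[0].reshape(-1,2)
E
python3 - <<'E'
from h import *
for n in("side","top"):
    c=cam(n); np.savez(f"{n}0.npz",**{k:c[k] for k in("image","range_z","K","D","T")})
    cv2.imwrite(f"pics/{n}0.png",cv2.resize(c["image"],(800,600),interpolation=cv2.INTER_CUBIC)); print(n,c["T"].round(3).tolist(),c["fx"],c["D"])
print(read_state(),grip_point_offset)
E
```

```text
pics
side [[0.964, 0.189, -0.184, 227.83], [-0.264, 0.718, -0.644, -989.13], [0.01, 0.67, 0.742, 1190.756], [0.0, 0.0, 0.0, 1.0]] 383.20965059328756 [-0.00837423  0.          0.          0.          0.        ]
top [[-0.029, 0.994, -0.104, 346.48], [-1.0, -0.029, 0.006, -60.718], [0.003, 0.104, 0.995, 1517.86], [0.0, 0.0, 0.0, 1.0]] 427.72978684545586 [0.02308979 0.         0.         0.         0.        ]
{'time': 0.1, 'qpos': array([-1.39019658,  0.52195406, -0.03629421,  1.59989709,  0.02124668,
        1.0211017 , -0.11283886]), 'qvel': array([ 4.75492295e-04, -1.69532056e-03,  1.04803688e-03, -1.57509583e-03,
       -8.52564710e-05, -2.34793376e-03,  1.34883316e-03]), 'joint_efforts': array([ 3.46624285e-03, -9.28491783e+01,  1.98406354e+00, -3.70530438e+01,
        1.81582285e-02,  5.25551965e-03,  4.04538594e-05]), 'eef_pos': array([155.10159749, 605.13158321, 195.40321016]), 'tool_rot': array([[ 2.48232194e-01,  9.68700554e-01, -1.21165529e-04],
       [ 9.68700079e-01, -2.48232193e-01, -9.67548547e-04],
       [-9.67341999e-04,  1.22803641e-04, -9.99999525e-01]]), 'ft_force': array([ 0.1795262 ,  0.68306701, -0.85200785]), 'torque': array([0.02085772, 0.00108054, 0.01023595]), 'finger_gap': 84.74372280750998} -18.700000000000003
```

View pics/side0.png

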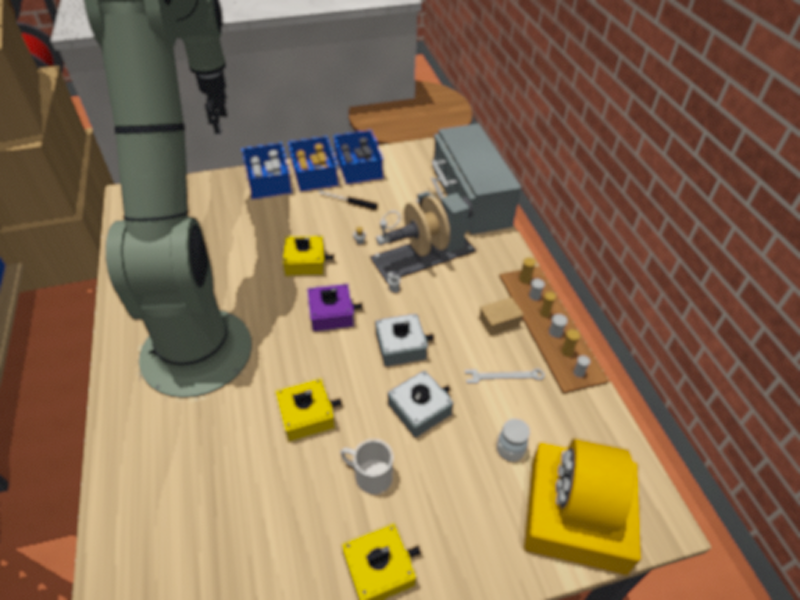

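View pics/top0.png

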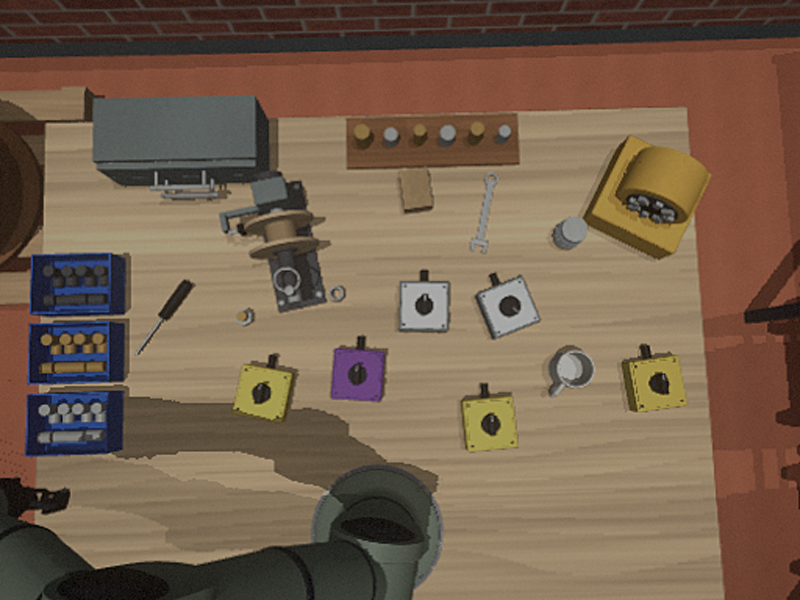

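The top view shows the winder at about (285,270) with its ring at (287,281), and two grey boxes at (424,306) and (508,306). The robot is at the bottom, so up in the picture is +x. Next I'll zoom in.

Run:
```python
import numpy as np,cv2
s=np.load("side0.npz")["image"];t=np.load("top0.npz")["image"]
def cr(im,u,v,w=66,h=50): 
    a=cv2.resize(im[v-h//2:v+h//2,u-w//2:u+w//2],(400,300),interpolation=cv2.INTER_CUBIC); return cv2.convertScaleAbs(a,alpha=1.3)
o=np.vstack([np.hstack([cr(s,262,150),cr(t,182,175)]),np.hstack([cr(s,264,235,80,60),cr(t,298,194,80,60)])])
cv2.imwrite("pics/z0.png",o)
```

```text
(no output)
```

View pics/z0.png

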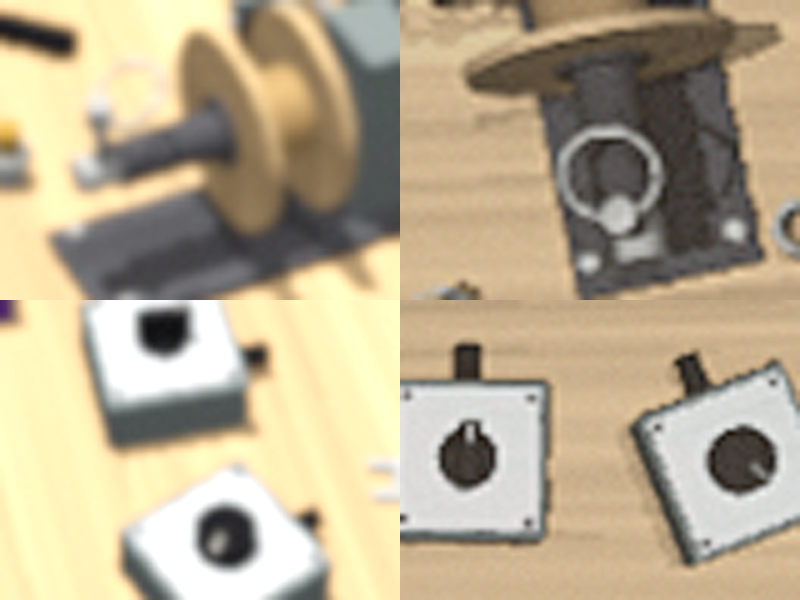

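The ring and pin head are at about top (617,215) in the zoom. The left grey box looks like the winged one, and the right one has the round dial with its mark. Measuring now.

```bash
cat > m.py <<'E'
from h import *
def load(n):
    c=dict(np.load(n+"0.npz")); return c
if __name__=="__main__":
    t=load("top");s=load("side");Pt=cloud(t);Ps=cloud(s)
    np.set_printoptions(precision=1,suppress=True,linewidth=170)
    for nm,c,P in(("top",t,Pt),("side",s,Ps)):
        hsv=cv2.cvtColor(c["image"],cv2.COLOR_BGR2HSV)
        m=((hsv[...,1]<40)&(hsv[...,2]>140)&(abs(P[...,2]-58)<12)).astype(np.uint8)
        for k in cv2.findContours(m,cv2.RETR_EXTERNAL,cv2.CHAIN_APPROX_NONE)[0]:
            if cv2.contourArea(k)<200: continue
            w=np.array([onz(c,*p,58)[:2] for p in k[:,0].astype(float)],np.float32)
            r=cv2.minAreaRect(w); print(nm,"box",r)
            ctr=np.array(r[0])
            d=np.linalg.norm(P[...,:2]-ctr,axis=2)
            q=P[(d<32)&(P[...,2]>66)]
            print(" knob pts z pct",np.percentile(q[:,2],[5,50,90,98]),len(q))
            q=q[q[:,2]>80]
            if len(q)>4:
                e,v=np.linalg.eigh(np.cov(q[:,:2].T)); print("  high",q.mean(0),len(q),e**.5,v[:,1],q[:,2].max())
    # winder
    for nm,P in(("top",Pt),("side",Ps)):
        q=P.reshape(-1,3); q=q[(q[:,2]>40)&(q[:,0]>450)&(q[:,0]<760)&(q[:,1]>100)&(q[:,1]<420)]
        print(nm,len(q)); np.save(nm+"_w.npy",q)
    # depth of base/top map around pin
    u0,v0=182,180
    print("top z"); print(Pt[168:200,172:196,2][::1].round(0).astype(int) if not np.isnan(Pt[168:200,172:196,2]).any() else np.nan_to_num(Pt[168:200,172:196,2]).astype(int))
    print("side z"); print(np.nan_to_num(Ps[134:160,240:270,2]).astype(int))
E
python3 m.py
```

```text
top box ((491.5804138183594, -116.64804077148438), (96.35623168945312, 96.54205322265625), 88.34176635742188)
 knob pts z pct [66.6 90.3 95.8 98. ] 79
  high [ 487.9 -116.8   92.9] 52 [ 3.7 12.7] [-1.  0.] 100.64265209937116
top box ((483.1037292480469, -303.16546630859375), (98.5714111328125, 99.51876831054688), 20.200855255126953)
 knob pts z pct [71.5 79.1 83.1 86.1] 150
  high [ 483.9 -304.9   82.2] 60 [11.1 11.7] [-0.9 -0.5] 86.34251051514889
side box ((483.2217712402344, -305.3280029296875), (104.47340393066406, 102.88221740722656), 19.73726463317871)
 knob pts z pct [68.6 77.3 79.8 81.3] 139
  high [ 486.6 -316.1   80.9] 8 [ 8.6 13.1] [-0.7  0.7] 81.55695363704535
side box ((489.58306884765625, -119.82315063476562), (103.32994842529297, 107.45562744140625), 87.47480010986328)
 knob pts z pct [67.2 84.  92.6 94.3] 83
  high [ 489.8 -122.    89. ] 53 [ 4.3 13.3] [-1.   0.1] 95.04632235462554
top 2371
side 1548
top z
[[  8  13  20  12  16  12 118 126 126 134 119 129 131 127 128 128 121 114  15  19  10  14   6  13]
 [  9  12  14  11  10   7 121 122 122 131 129 123 133 128 124 119 
[... 5509 characters left out ...]
116 115 113 111 112 106 105 100   0  -3   0  -1  -4  41  51  58  66  65  80  83  96]
 [ -2 102 107 111 116 115 111 111 107 109 107 104 102 103   0  -2  -4   1  -2  -6   0   2  -2  38  48  56  62  76  84  90]
 [  0   1 103 112 109 106 102 103   0  95  98   1   1  -1  -3  -2  -2  -4  -1  -4   7   9  10   7  47  51  57  67  75  82]
 [ -1   0   0 104 104   0   0   0   2   0   0  -1   3   0   0  -2   0  12   9  13   6  10  11  12  41  46  58  64  64  74]
 [  0   1  -4   0   0  -2  -5  -6  -4  -6  -1  -9   0   0  12   6  11  12   9  12  14  12  11  14  13  43  53  54  66  75]
 [  0   0   4   0  -1   0  -5   0   1   1   7  13  11   9  14   3  12  11  14  14   9   6   7  14  14  39  43  52  59  61]]
```

Run:
```python
from h import *; from m import load
from scipy.optimize import least_squares
np.set_printoptions(precision=2,suppress=True)
t=load("top");s=load("side");res=[]
for nm,c in(("top",t),("side",s)):
    P=cloud(c); 
    R=P[168:190,172:196] if nm=="top" else P[134:147,240:258]
    q=R.reshape(-1,3); ring_head=q[q[:,2]>148]
    H=(P[183:189,182:189] if nm=="top" else P[141:147,243:248]).reshape(-1,3)
    H=H[H[:,2]>160]; print(nm,"head",np.median(H,0),H.mean(0),len(H))
    W=(P[165:183,178:191] if nm=="top" else P[144:157,240:266]).reshape(-1,3)
    W=W[(W[:,2]>100)&(W[:,2]<136)]
    # sleeve: axis (x=640 ref) y=y0+k(x-640), z=110, r=18
    def f(p):
        k=np.tan(p[1]); d=np.array([1,k])/np.hypot(1,k)
        l=(W[:,0]-640)*-d[1]+(W[:,1]-p[0])*d[0]
        return np.hypot(l,W[:,2]-110-p[2])-18
    r=least_squares(f,[220,.2,0],loss="soft_l1",f_scale=3); print(" axis y@640,yaw,dz",r.x,np.abs(r.fun).mean(),len(W))
    rp=ring_head; cov=np.cov(rp.T); e,v=np.linalg.eigh(cov); print(" ring normal",v[:,0],e**.5, "far",rp[rp[:,2]>180].mean(0), "z max",np.percentile(rp[:,2],97))
    # base plate
    B=P[150:230,150:215] if nm=="top" else P[140:190,230:310]
    m=((abs(B[...,2]-12)<7)&(B[...,0]>520)&(B[...,0]<650)&(B[...,1]>120)&(B[...,1]<330))
    im=(c["image"][150:230,150:215] if nm=="top" else c["image"][140:190,230:310]).max(2); m&=im<95
    b=B[m]; 
    k=cv2.minAreaRect(b[:,:2].astype(np.float32)); print(" base",k,len(b))
```

```text
top head [516.97 159.5  170.61] [517.86 159.29 170.43] 37
 axis y@640,yaw,dz [184.82   0.2    1.31] 2.0689627921129814 184
 ring normal [ 0.36  0.08 -0.93] [ 4.5  16.05 18.76] far [556.47 166.91 185.22] z max 188.4226610281434
 base ((567.122802734375, 169.5113525390625), (107.95820617675781, 109.24097442626953), 10.031083106994629) 424
side head [519.2  153.55 168.34] [518.78 154.88 168.27] 19
 axis y@640,yaw,dz [177.29  22.12  -1.27] 2.624315649673347 199
 ring normal [ 0.4   0.07 -0.91] [ 4.71 15.33 18.94] far [560.08 159.57 184.52] z max 186.68719858652614
 base ((584.4711303710938, 170.29080200195312), (130.04620361328125, 99.12425231933594), 1.6384782791137695) 377
```

```bash
cat >> h.py <<'E'
PIN=np.array([518,158.]);YAW=0.18;EX=np.array([np.cos(YAW),np.sin(YAW)])
def rot(a): # tool down, jaw axis at world yaw a
    x=np.array([np.cos(a),np.sin(a),0]);z=np.array([0,0,-1.]);return np.c_[x,np.cross(z,x),z]
def W(x,z,y=0): # winder-frame -> world
    p=PIN+EX*x+np.array([-EX[1],EX[0]])*y; return [p[0],p[1],z]
E
python3 - <<'E'
from h import *
np.set_printoptions(precision=2,suppress=True)
for a in(YAW+np.pi/2,YAW-np.pi/2):
    for p in(W(-2,300),W(-2,140),W(62,200),W(62,142),W(-20,154)): print(a,inverse_kinematics(p,rot(a)))
for a in(np.pi/2-.03,-np.pi/2-.03):
    for d in(0,-.6,-1.25): print("knob",a,d,inverse_kinematics([490.5,-118,70],rot(a+d)))
E
```

```text
1.7507963267948965 [-0.55  0.29  0.18  1.7  -0.06  1.16  1.4 ]
1.7507963267948965 [-0.46  0.46  0.07  1.88 -0.05  0.8   1.39]
1.7507963267948965 [-0.44  0.48  0.09  1.66 -0.05  1.    1.41]
1.7507963267948965 [-0.42  0.55  0.05  1.71 -0.03  0.88  1.4 ]
1.7507963267948965 [-0.49  0.41  0.09  1.92 -0.05  0.81  1.39]
-1.3907963267948966 [-0.97  0.36  0.76  1.71 -0.27  1.18 -1.53]
-1.3907963267948966 [-0.86  0.54  0.64  1.9  -0.43  0.84 -1.38]
-1.3907963267948966 [-0.83  0.57  0.68  1.68 -0.41  1.03 -1.41]
-1.3907963267948966 [-0.81  0.64  0.65  1.74 -0.47  0.93 -1.36]
-1.3907963267948966 [-0.9   0.5   0.66  1.94 -0.4   0.84 -1.41]
knob 1.5407963267948965 0 [-0.03  0.53  0.2   2.03 -0.18  0.6   1.83]
knob 1.5407963267948965 -0.6 [-0.16  0.56  0.38  2.04 -0.35  0.61  1.39]
knob 1.5407963267948965 -1.25 [-0.27  0.59  0.53  2.04 -0.5   0.64  0.89]
knob -1.6007963267948966 0 [-0.35  0.62  0.65  2.04 -0.61  0.67 -0.9 ]
knob -1.6007963267948966 -0.6 [-0.55  0.8   1.01  2.05 -0.95  0.85 -1.17]
knob -1.6007963267948966 -1.25 [-0.63  0.97  1.22  2.05 -1.12  1.03 -1.66]
```

Run:
```python
from h import *
R=rot(YAW+np.pi/2)
movep(W(-2,250),R); print(read_state()["time"])
clamp(); print(read_state()["time"],read_state()["finger_gap"])
movel(W(-2,182),max_speed=120); s=read_state();print(s["time"],s["ft_force"],s["eef_pos"])
g=movel(W(-2,138),max_speed=22,guard=22); s=read_state(); print(g,s["time"],s["ft_force"],s["eef_pos"])
```

```text
2.175
2.9417 0.34427301287447565
3.6583 [1.09184157 0.82554375 1.1096152 ] [516.39053381 157.70881531 182.56075818]
False 5.8083 [ 0.60817975 -0.6728062   0.21472977] [516.08112864 157.68779478 138.07857475]
```

Run:
```python
from h import *
s=cam("side");t=cam("top")
def cr(im,u,v,w=80,h=120): return cv2.convertScaleAbs(cv2.resize(im[v-h//2:v+h//2,u-w//2:u+w//2],(400,600),interpolation=cv2.INTER_CUBIC),alpha=1.3)
cv2.imwrite("pics/p1.png",np.hstack([cr(s["image"],255,140),cr(t["image"],182,180)]))
print(proj(s,[W(0,144),W(0,171),W(-18,110)]),proj(t,[W(0,144),W(0,171)]), read_state()["joint_efforts"])
```

```text
[[244.86400462 147.05434408]
 [244.82642661 142.02333353]
 [240.96997032 154.45178942]] [[186.7784928  186.58878812]
 [185.40676386 185.57127456]] [ 9.66355838e-04 -7.97117901e+01  4.85792845e+00 -3.08718610e+01
  1.53194839e-02  1.76416208e-03 -2.32300511e-05]
```

View pics/p1.png

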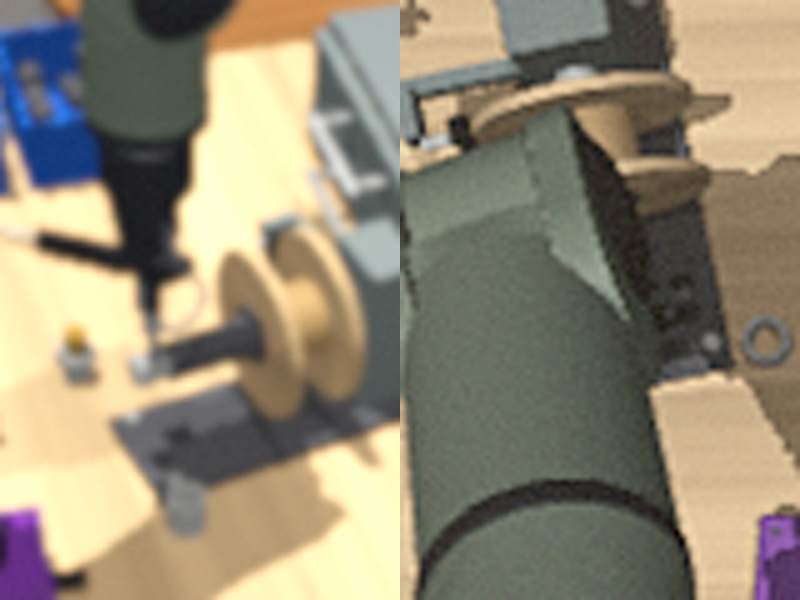

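The fingertip appears to be on the head (crop (152,320)), with the pin not yet home and no stop force felt. I'll keep lowering under guard.

Run:
```python
from h import *
for z in(132,126,120):
    g=movel(W(-2,z),max_speed=15,guard=15); s=read_state(); print(g,s["time"],s["ft_force"],s["eef_pos"])
    if g: break
c=cam("side");P=cloud(c);np.set_printoptions(suppress=True,linewidth=170)
print(np.nan_to_num(P[138:153,238:252,2]).astype(int))
cv2.imwrite("pics/p2.png",cv2.convertScaleAbs(cv2.resize(c["image"][110:170,210:290],(800,600),interpolation=cv2.INTER_CUBIC),alpha=1.3))
```

```text
False 6.4583 [-0.86783602  0.23998187 -0.42875629] [515.87479003 157.58759398 131.85374597]
False 7.0083 [ 0.01578795 -0.00829832  0.3555868 ] [516.02330158 157.62196795 125.84963742]
False 7.5583 [-0.40242671 -0.48710601  0.36916896] [515.92672395 157.59860849 119.85315577]
[[  5   0  -4  -4 185 205 210 211 228 230 240 243 244 240]
 [ -3  -1   0  -5   0 197 203 218 220 227 237 238 230 225]
 [  0  -2  -2   0 188 194 194 215 219 228 223 217 206 205]
 [  0  -3   0   0 180 192 187 203 210 203 205   3   2   0]
 [ -1  -3   0   0 180 181 183 199 179 182   0   1  -7  -1]
 [  1  -2   1   1 173 180 178 180 175 178   1  -3  -2  -1]
 [  2  -1  -1   0 167 173 172 177 170 176   2   1  -5  -5]
 [  0   0  -5  -1 162 170   0 168 173 166  -6  -2   1   6]
 [  0   0   4  -6  -5 163 164 163 161 150  -7   4   0  -2]
 [ -6   0  -1   3  -4 143 152 150 151 147   1  -1  -1 119]
 [ -4   0   0  -3   0 137 146 146 144 145 145 126 147 153]
 [ -6   0  -1   2  -2  -6 140 142 143 138 143 151 145 127]
 [ -7   1  -1   0  -1   0  -1 139 134 126 124 123 127 125]
 [ -6   1  -4  -1 122 119 125 124 125 122 121 121 125 124]
 [ -2   0  -1 119 121 118 122 125 120 124 119 122 121 120]]
```

View pics/p2.png

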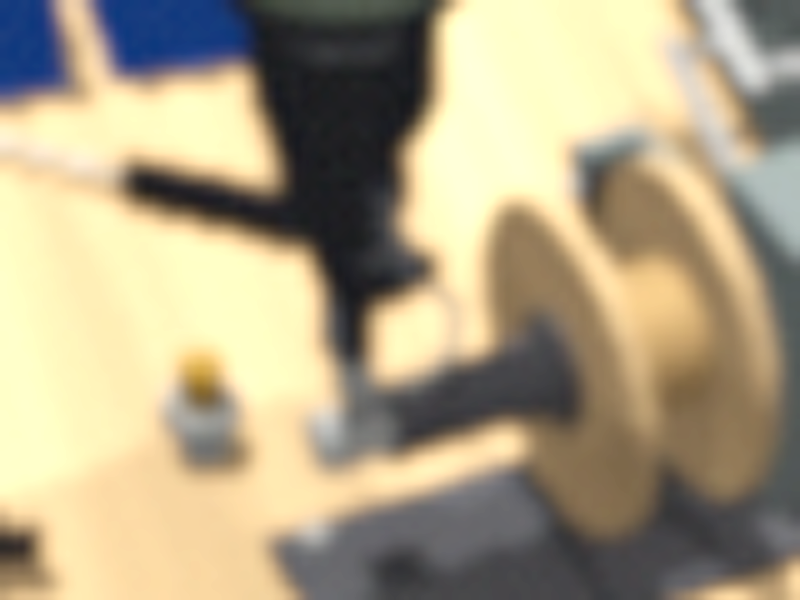

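Run:
```python
from h import *; from m import load
np.set_printoptions(suppress=True,linewidth=170,precision=0)
s0=load("side");t0=load("top")
print(proj(s0,[[155,605,196],[155,605,209]]),proj(t0,[[155,605,196],[155,605,209]]))
c=cam("side");P=cloud(c)
for v in range(140,152): print(v,"|".join(str(P[v,u]) for u in range(243,248)), c["image"][v,243:248].max(1))
print(proj(c,[read_state()["eef_pos"]]))
```

```text
[[144.  89.]
 [143.  86.]] [[ 36. 309.]
 [ 33. 310.]]
140 [507. 145. 194.]|[511. 143. 196.]|[510. 125. 210.]|[511. 113. 220.]|[513. 105. 226.] [64 35 26 53 98]
141 [509. 151. 184.]|[512. 147. 187.]|[510. 125. 206.]|[513. 119. 210.]|[519. 126. 203.] [ 70  42  33  77 137]
142 [507. 145. 185.]|[511. 145. 184.]|[510. 124. 201.]|[520. 145. 181.]|[521. 136. 189.] [ 73  44  38  91 155]
143 [507. 146. 178.]|[511. 144. 179.]|[514. 141. 181.]|[521. 150. 172.]|[523. 143. 178.] [ 74  43  37  95 162]
144 [508. 148. 171.]|[511. 146. 172.]|[514. 141. 175.]|[518. 141. 175.]|[522. 140. 175.] [ 87  46  40  96 163]
145 [508. 147. 167.]|[511. 145. 167.]|[514. 140. 171.]|[519. 144. 166.]|[524. 146. 164.] [112  63  53 102 164]
146 [508. 149. 160.]|[510. 141. 166.]|[515. 145. 161.]|[518. 139. 166.]|[524. 146. 158.] [139  88  73 110 164]
147 [511. 162. 142.]|[513. 153. 149.]|[517. 150. 151.]|[520. 148. 153.]|[525. 149. 151.] [154 106  88 108 151]
148 [510. 158. 141.]|[512. 149. 148.]|[516. 149. 147.]|[521. 150. 145.]|[523. 143. 151.] [161 115  91  99 117]
149 [547. 308.  -3.]|[512. 150. 142.]|[516. 149. 142.]|[521. 153. 137.]|[525. 149. 140.] [166 122  92  85  87]
150 [545. 301.  -3.]|[550. 300.  -2.]|[516. 150. 135.]|[520. 146. 138.]|[527. 160. 124.] [165 123  88  80  78]
151 [509. 156. 126.]|[514. 157. 124.]|[518. 158. 122.]|[521. 152. 127.]|[526. 153. 125.] [154 113  83  82  83]
[[244. 152.]]
```

Run:
```python
from h import *
np.set_printoptions(suppress=True,precision=1)
for z in(116,112,108,104,100):
    g=movel(W(-2,z),max_speed=15,guard=15); s=read_state(); print(g,s["time"],s["ft_force"],s["torque"],s["eef_pos"],s["finger_gap"])
    if g: break
c=cam("side");P=cloud(c)
for v in range(143,153): print(v,"|".join(str(P[v,u].round(0)) for u in range(243,248)), c["image"][v,243:248].max(1))
cv2.imwrite("pics/p3.png",cv2.convertScaleAbs(cv2.resize(c["image"][110:170,210:290],(800,600),interpolation=cv2.INTER_CUBIC),alpha=1.3))
```

```text
False 8.075 [-0.9  0.1  0.8] [-0.  0. -0.] [515.9 157.6 115.8] -0.30102125990592393
False 8.4917 [ 0.8 -0.1 -0.7] [-0. -0. -0.] [516.  157.6 111.8] 0.09510598295535982
True 8.8 [-3.4 -0.6 12. ] [-0.1  0.5 -0.1] [516.1 157.7 108.6] -0.09679071190030059
143 [508. 148. 176.]|[513. 150. 173.]|[509. 120. 200.]|[514. 122. 197.]|[515. 113. 204.] [ 65  39  28  59 116]
144 [508. 148. 172.]|[512. 147. 171.]|[510. 124. 191.]|[518. 141. 175.]|[524. 145. 170.] [ 69  43  33  75 138]
145 [507. 146. 167.]|[511. 144. 169.]|[516. 146. 166.]|[518. 141. 170.]|[523. 143. 167.] [ 72  44  34  79 147]
146 [508. 149. 160.]|[511. 145. 162.]|[514. 141. 165.]|[518. 139. 166.]|[524. 145. 159.] [ 86  45  36  83 147]
147 [506. 143. 160.]|[512. 148. 154.]|[515. 143. 157.]|[519. 143. 157.]|[524. 146. 153.] [112  62  49  83 135]
148 [507. 145. 153.]|[512. 148. 149.]|[514. 140. 155.]|[519. 143. 152.]|[525. 150. 144.] [136  86  67  79 104]
149 [511. 163. 130.]|[512. 148. 143.]|[517. 153. 138.]|[521. 150. 139.]|[526. 152. 137.] [148 103  84  83  81]
150 [545. 301.  -3.]|[513. 153. 134.]|[517. 152. 133.]|[nan nan nan]|[524. 145. 138.] [145 108  90  88  83]
151 [512. 166. 117.]|[511. 146. 134.]|[517. 153. 127.]|[520. 148. 130.]|[523. 143. 135.] [132 102  92  90  88]
152 [509. 154. 122.]|[513. 153. 122.]|[515. 145. 129.]|[521. 151. 123.]|[524. 145. 127.] [116  99  94  94  93]
```

View pics/p3.png

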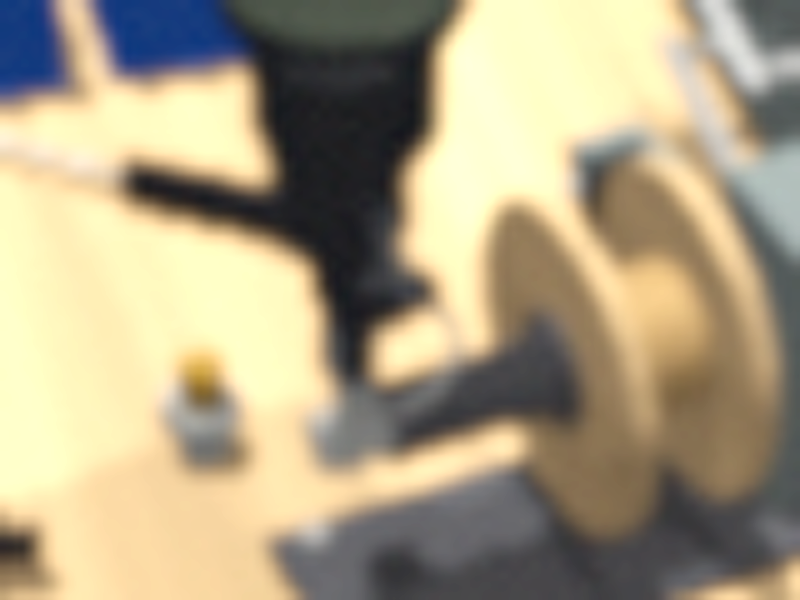

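Run:
```python
from h import *
np.set_printoptions(suppress=True,precision=1)
movel(W(-45,190),max_speed=150)
c=cam("side");P=cloud(c);s=read_state();print(s["time"],s["eef_pos"],s["ft_force"],s["finger_gap"])
print(proj(c,[s["eef_pos"],s["eef_pos"]+[0,0,73]]))
for v in range(146,153): print(v,"|".join(str(P[v,u].round(0)) for u in range(243,248)), c["image"][v,243:248].max(1))
H=P[138:152,240:250].reshape(-1,3);H=H[(H[:,2]>135)&(H[:,2]<180)&(abs(H[:,0]-518)<14)&(abs(H[:,1]-158)<15)];print(len(H),np.percentile(H[:,2],[20,50,80,95]))
# dark tip column
for v in range(116,145): print(v,[str(P[v,u].round(0)) if c["image"][v,u].max()<90 else '-' for u in range(236,244,2)])
cv2.imwrite("pics/p4.png",cv2.convertScaleAbs(cv2.resize(c["image"][90:165,190:290],(800,600),interpolation=cv2.INTER_CUBIC),alpha=1.3))
```

```text
9.6667 [473.7 149.9 189.1] [ 0.1  0.2 -0.5] -0.027164170720183962
[[234.5 141.7]
 [234.  127.1]]
146 [552. 328.  -3.]|[517. 168. 142.]|[520. 163. 145.]|[524. 163. 144.]|[570. 324.  -3.] [207 192 181 186 200]
147 [552. 326.  -7.]|[515. 161. 142.]|[519. 159. 143.]|[522. 154. 147.]|[527. 157. 144.] [191 167 149 151 169]
148 [511. 161. 138.]|[513. 154. 143.]|[516. 149. 147.]|[522. 153. 142.]|[525. 149. 145.] [170 137 118 117 127]
149 [510. 159. 134.]|[512. 148. 143.]|[517. 153. 137.]|[nan nan nan]|[525. 150. 139.] [156 117 102 101  99]
150 [545. 300.  -2.]|[513. 152. 134.]|[517. 153. 133.]|[520. 146. 138.]|[524. 147. 136.] [142 108  95  96  95]
151 [511. 162. 121.]|[512. 150. 130.]|[516. 148. 132.]|[519. 144. 134.]|[525. 151. 127.] [125 106  98  97  98]
152 [509. 154. 122.]|[513. 153. 122.]|[516. 147. 127.]|[519. 145. 127.]|[525. 149. 123.] [117 112 105 104 103]
18 [138.  142.8 144.5 146.9]
116 ['[474. 110. 343.]', '[482. 115. 339.]', '-', '-']
117 ['[474. 112. 337.]', '[482. 116. 333.]', '-', '-']
118 ['[474. 111. 334.]', '[482. 113. 331.]', '-', '-']
119 ['[473. 108. 332.]', '[482. 113
[... 484 characters left out ...]
6. 312.]', '[484.  93. 304.]', '-']
128 ['[470. 101. 297.]', '[475.  89. 305.]', '-', '-']
129 ['[471. 106. 288.]', '[479. 105. 287.]', '-', '-']
130 ['[472. 109. 281.]', '[549. 413.  26.]', '[558. 409.  28.]', '-']
131 ['[478. 135. 255.]', '[549. 413.  20.]', '[559. 412.  19.]', '-']
132 ['[477. 132. 252.]', '[548. 408.  18.]', '[557. 403.  21.]', '-']
133 ['[477. 134. 245.]', '[547. 403.  17.]', '[555. 398.  19.]', '-']
134 ['-', '-', '-', '-']
135 ['-', '-', '-', '-']
136 ['-', '-', '-', '-']
137 ['-', '-', '-', '-']
138 ['-', '-', '-', '-']
139 ['-', '-', '-', '-']
140 ['-', '-', '-', '-']
141 ['-', '-', '-', '-']
142 ['-', '-', '-', '-']
143 ['-', '-', '-', '-']
144 ['-', '-', '-', '-']
```

View pics/p4.png

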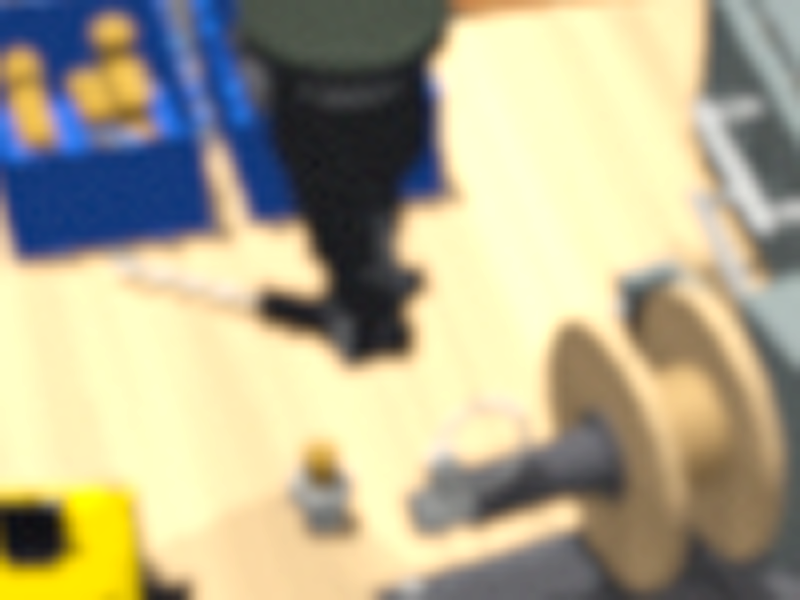

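The head now reads about z=144, so it is home. The contact and both views show the physical fingertip about 35 mm above the reported TCP, so I'll include that offset. Next is the ring.

Run:
```python
from h import *
np.set_printoptions(suppress=True,precision=1)
O=35.5
movel(W(64,215-O)); 
g=movel(W(64,141-O),max_speed=90,guard=10); s=read_state();print(g,s["time"],s["ft_force"])
if not g:
  for x,z,v in((24,149,60),(-24,151,60)):
    g=movel(W(x,z-O),max_speed=v,guard=12); s=read_state();print(g,s["time"],s["ft_force"],s["eef_pos"])
    if g: break
c=cam("side")
cv2.imwrite("pics/p5.png",cv2.convertScaleAbs(cv2.resize(c["image"][105:165,210:290],(800,600),interpolation=cv2.INTER_CUBIC),alpha=1.3))
```

```text
False 11.525 [ 0.9 -0.9 -0.6]
True 11.85 [3.9 1.8 2.1] [574.7 168.4 108.3]
```

View pics/p5.png

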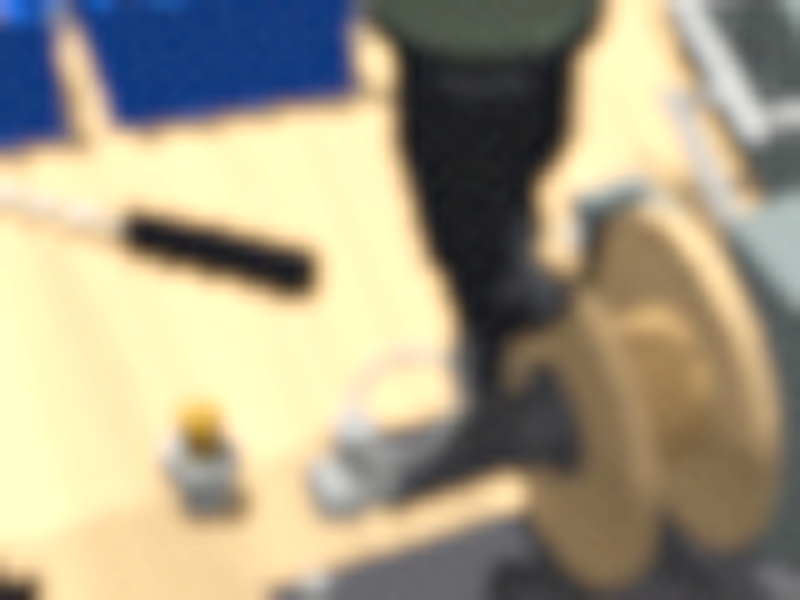

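The guard tripped as the finger met the ring's end at winder x≈46, with the ring not yet moved (crop (460,380)). I'll continue more slowly with a higher guard.

Run:
```python
from h import *
np.set_printoptions(suppress=True,precision=1)
O=35.5
for x,z,v in((50,146,25),(24,150,35),(-24,151,45)):
    g=movel(W(x,z-O),max_speed=v,guard=22); s=read_state();print(g,s["time"],s["ft_force"],s["eef_pos"])
    if g: break
c=cam("side")
cv2.imwrite("pics/p6.png",cv2.convertScaleAbs(cv2.resize(c["image"][105:165,210:290],(800,600),interpolation=cv2.INTER_CUBIC),alpha=1.3))
```

```text
False 12.3583 [1.4 0.3 0.2] [566.8 166.9 110.7]
False 13.2583 [ 0.5 -0.5  0.3] [541.8 162.3 114.5]
False 14.475 [ 0.3  0.4 -0.2] [494.6 153.7 115.5]
```

View pics/p6.png

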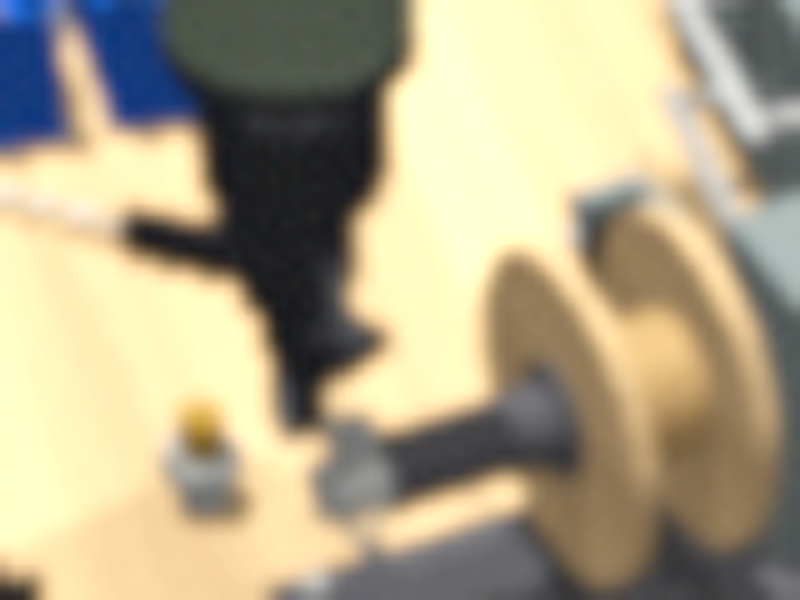

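The ring is over and hangs below the shaft (crop (370,540)), and the finger is clear. On to the brake knob.

Run:
```python
from h import *
np.set_printoptions(suppress=True,precision=2)
O=35.5; K=[490.,-118.5]; a=np.pi/2-.03
print(inverse_kinematics([*K,70-O],rot(a)),inverse_kinematics([*K,70-O],rot(a-1.3)))
movel(W(-24,250-O)); movep([*K,150-O],rot(a)); open_gripper(); print(read_state()["time"])
g=movel([*K,70-O],max_speed=60,guard=8); s=read_state();print(g,s["time"],s["ft_force"],s["eef_pos"])
t=cam("top");P=cloud(t);q=P[165:215,165:205].reshape(-1,3)
print("head?",[np.median(h,0) for h in [q[(np.hypot(q[:,0]-518,q[:,1]-158)<9)&(q[:,2]>130)]]],"high:",(q[:,2]>155).sum())
c=cam("side");print("knob proj",proj(c,[[*K,92]]),proj(t,[[*K,92]]))
cv2.imwrite("pics/p7.png",cv2.convertScaleAbs(np.hstack([cv2.resize(c["image"][180:240,225:278],(400,453),interpolation=cv2.INTER_CUBIC),cv2.resize(c["image"][115:175,220:273],(400,453),interpolation=cv2.INTER_CUBIC)]),alpha=1.3))
```

```text
[ 0.01  0.59  0.15  2.04 -0.17  0.52  1.82] [-0.17  0.63  0.39  2.05 -0.45  0.54  0.79]
17.2333
False 18.7167 [0.03 0.27 0.47] [ 490.2  -118.54   34.8 ]
head? [array([516.9 , 157.58, 143.37])] high: 0
knob proj [[256.25 206.84]] [[271.97 194.39]]
```

View pics/p7.png

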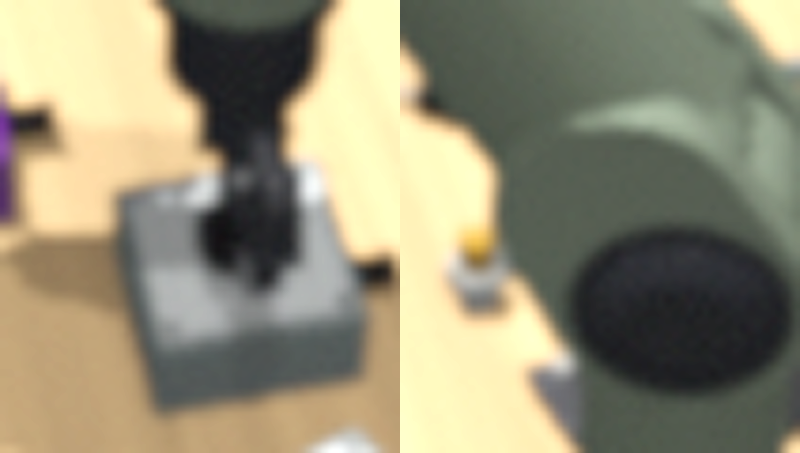

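The top depth puts the head at 143.4 mm, so it is home, and nothing stands above 155 mm there. The fingers straddle the wing (crop (250,220)). Clamping and turning.

Run:
```python
from h import *
np.set_printoptions(suppress=True,precision=2)
O=35.5; K=[490.,-118.5]; a=np.pi/2-.03
clamp(); s=read_state(); print(s["time"],s["finger_gap"],s["ft_force"],s["torque"])
if 9<s["finger_gap"]<18:
  t0=s["torque"][2]
  for d in [.3,.6,.9,1.05,1.12]:
    movel([*K,70-O],rot(a-d)); s=read_state(); print(d,s["time"],s["finger_gap"],s["ft_force"],s["torque"])
    if abs(s["torque"][2]-t0)>.5: break
```

```text
19.475 11.879958969046982 [-2.74 10.64 11.7 ] [ 2.29  0.6  -0.28]
0.3 19.925 11.985042203675473 [-2.59 12.39 12.58] [2.57 0.6  0.06]
0.6 20.375 11.770695788291047 [-1.39 13.79 14.14] [3.07 0.51 0.1 ]
0.9 20.825 11.86546578543214 [-0.85 15.59 13.66] [3.37 0.24 0.11]
1.05 21.125 11.64252999689533 [ 0.67 16.37 12.97] [3.52 0.05 0.11]
1.12 21.375 12.154468443824603 [ 0.48 17.28 13.15] [ 3.64 -0.07  0.17]
```

Run:
```python
from h import *
np.set_printoptions(suppress=True,precision=2)
O=35.5; K=[490.,-118.5]; a=np.pi/2-.03
for d in [1.16,1.19,1.22,1.25,1.28,1.31,1.34]:
    movel([*K,70-O],rot(a-d)); s=read_state(); R=s["tool_rot"]; print(d,s["time"],round(np.arctan2(R[1,0],R[0,0])-a,3),s["finger_gap"],s["ft_force"],s["torque"])
    if s["torque"][2]>.7: break
c=cam("side");t=cam("top")
cv2.imwrite("pics/p8.png",cv2.convertScaleAbs(np.hstack([cv2.resize(c["image"][180:240,225:278],(400,453),interpolation=cv2.INTER_CUBIC),cv2.resize(t["image"][160:220,150:203],(400,453),interpolation=cv2.INTER_CUBIC)]),alpha=1.3))
```

```text
1.16 21.625 -1.158 11.692556051168106 [ 2.46 17.25 12.98] [ 3.73 -0.09  0.06]
1.19 21.875 -1.188 11.807615152796764 [ 1.73 17.45 11.95] [ 3.71 -0.17  0.12]
1.22 22.125 -1.218 11.345205004357318 [ 3.01 17.95 11.9 ] [ 3.75 -0.24  0.12]
1.25 22.375 -1.247 12.071192179887031 [ 1.61 16.93 12.37] [ 3.72 -0.22  0.64]
1.28 22.625 -1.276 11.706822534317809 [ 1.47 16.47 12.62] [ 3.66 -0.17  1.14]
```

The torque rose from 0.12 to 1.14 N m at about 1.24 rad, so the knob is at its stop. Hold, release, lift away and check.

Run:
```python
from h import *
np.set_printoptions(suppress=True,precision=2)
O=35.5; K=[490.,-118.5]
wait(.5); open_gripper(); wait(.6); s=read_state(); print(s["time"],s["finger_gap"],s["ft_force"],s["torque"])
g=movel([*K,170-O],max_speed=100,guard=10); print(g)
movel([400,-118.5,260-O]); goto_joints([-1.39,.521,-.036,1.599,.021,1.021,-.113]); wait(.5)
s=read_state(); print(s["time"],s["eef_pos"],s["ft_force"])
T={}
for n in("side","top"):
    c=T[n]=cam(n);P=cloud(c)
    q=P[(np.hypot(P[...,0]-490.5,P[...,1]+118)<32)&(P[...,2]>80)]; e,v=np.linalg.eigh(np.cov(q[:,:2].T)); print(n,"wing",q.mean(0),v[:,1],e**.5)
    q=P[(np.hypot(P[...,0]-517.5,P[...,1]-157.5)<9)&(P[...,2]>130)];print(" head",np.median(q,0))
    d=cv2.absdiff(c["image"],np.load(n+"0.npz")["image"]).max(2); m=(cv2.medianBlur(d,3)>40).astype(np.uint8)
    k=cv2.connectedComponentsWithStats(m)[2][1:]; print(" diff",[r.tolist() for r in k if r[4]>6])
s,t=T["side"]["image"],T["top"]["image"]
f=lambda im,v,u,h,w:cv2.resize(im[v:v+h,u:u+w],(400,300),interpolation=cv2.INTER_CUBIC)
cv2.imwrite("pics/p9.png",cv2.convertScaleAbs(np.vstack([np.hstack([f(s,125,229,50,66),f(t,150,149,50,66)]),np.hstack([f(s,205,224,60,80),f(t,164,258,60,80)])]),alpha=1.3))
```

```text
24.525 85.46456737743 [ 0.47 -0.14  0.57] [ 0.02 -0.01  0.01]
False
29.875 [155.43 605.72 196.32] [0.12 0.51 0.16]
side wing [ 490.48 -121.42   88.47] [-1.    0.09] [ 4.26 13.03]
 head [517.29 154.98 141.25]
 diff [[243, 143, 5, 6, 20]]
top wing [ 488.   -116.86   92.07] [-1.    0.03] [ 3.74 12.75]
 head [517.73 157.19 145.44]
 diff [[175, 171, 17, 13, 50], [181, 183, 4, 3, 7], [186, 186, 3, 4, 7]]
```

View pics/p9.png

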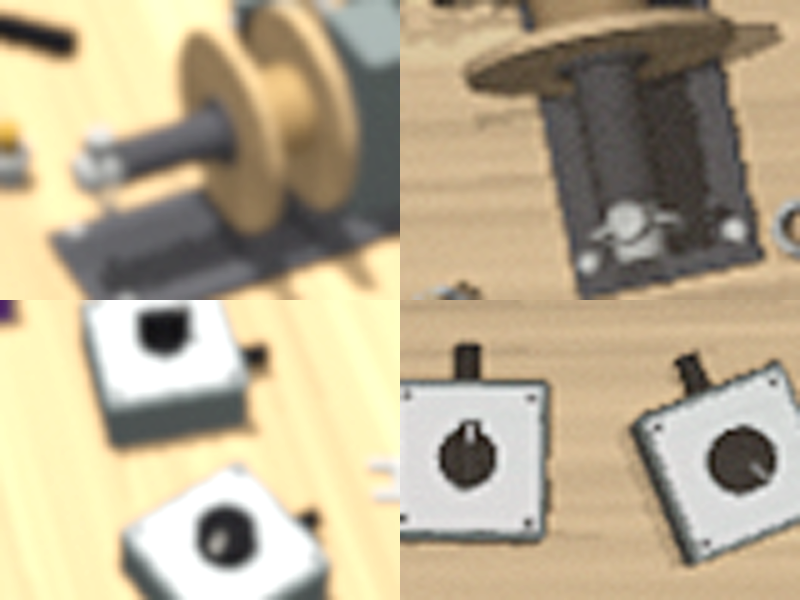

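The pictures show the head down on the shaft at top (627,220), with the ring hanging vertically round the shaft. The wing is back at rest at (468,455). The dial mark is unchanged at (757,468), and only the linchpin and ring differ from the first pictures.

```bash
python3 -c "
from workcell import *
print(finish_job())"
```

```text
the job is handed in; nothing more can be done
None
```

The job is done in the order asked and handed in, with the robot's clock at about 30 s. I pushed the linchpin home, flipped its ring over the shaft end, then turned the brake knob clockwise to its stop, held it for at least half a second and released it.

**Final checks, with the arm back at its start pose:**
- **Linchpin:** the top of its head measured 145 mm (top camera) and 141 mm (side camera), against 144 mm when home. The two cameras disagree by about 4 mm, within depth noise and calibration. When I pushed, the force rose to about 12 N at the end, well above the 4 N sliding friction.
- **Ring:** it hangs straight down round the shaft in both views.
- **Brake knob:** torque jumped from 0.12 to 1.14 N m at about 1.24 rad of tool turn, which is the stop. After release the wing was back in its starting position.
- **Everything else:** comparing the first and last pictures, only the linchpin and ring had changed. The speed dial's mark had not moved.

**Things that did not go as expected:**
- **Fingertip height:** the closed fingertips sat about 35 mm above the reported TCP. I found this from contact and the camera views and allowed for it.
- **Ring push:** the force guard stopped the first push as the finger met the ring. I repeated it more slowly and it went over.
- **Knob grip:** gripping the wing put 11 to 18 N of side force and about 12 N of upward force on the tool, so the grip was slightly off-centre. It left no visible effect.

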